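# Stack the knob blanks in the cradle

### The job

Put the block plane that is lying in the stacking cradle on its sole on the white board. Then lay three of the round knob blanks side by side in the cradle, lengthwise between the fixed cheek and the jaw and midway along the cradle, slide the jaw up snug against them, and only then saddle all remaining blanks on top as a pyramid: two in the gaps of the bottom row, then one in the gap of those two, as far as the blanks go. Everything must lie still, the ends roughly in line, the plane still on its board and the jaw still snug, and do not knock over the glue bottle or the tin.

Things in the scene. Friction and masses are not known exactly. Their poses are not given: they have to be found in the camera images.
- blank1: Round knob blank of pale turned wood, a plain cylinder 44 mm in diameter and 56 mm long, about 65 g, lying on its round side on the bench at the start; it can roll. Origin at its centre, x axis along its length. All blanks are alike; four to six are present.
- blank2: Round knob blank of pale turned wood, a plain cylinder 44 mm in diameter and 56 mm long, about 65 g, lying on its round side on the bench at the start; it can roll. Origin at its centre, x axis along its length. All blanks are alike; four to six are present.
- blank3: Round knob blank of pale turned wood, a plain cylinder 44 mm in diameter and 56 mm long, about 65 g, lying on its round side on the bench at the start; it can roll. Origin at its centre, x axis along its length. All blanks are alike; four to six are present.
- blank4: Round knob blank of pale turned wood, a plain cylinder 44 mm in diameter and 56 mm long, about 65 g, lying on its round side on the bench at the start; it can roll. Origin at its centre, x axis along its length. All blanks are alike; four to six are present.
- blank5: Round knob blank of pale turned wood, a plain cylinder 44 mm in diameter and 56 mm long, about 65 g, lying on its round side on the bench at the start; it can roll. Origin at its centre, x axis along its length. All blanks are alike; four to six are present.
- blank6: Round knob blank of pale turned wood, a plain cylinder 44 mm in diameter and 56 mm long, about 65 g, lying on its round side on the bench at the start; it can roll. Origin at its centre, x axis along its length. All blanks are alike; four to six are present.
- plane: Steel block plane with brass cap and knob, about 0.55 kg: sole and body 140 mm long (x) by 44 mm wide (y), body sides upright from 0 to 26 mm above the sole, brass parts and dark iron (at most 30 mm wide) up to 48 mm. Origin at the centre of the sole's underside, z up out of the sole. At the start it stands on the cradle's bed, roughly along the cradle's x.
- board: White board lying fixed on the bench, 190 mm (x) by 130 mm (y), 12 mm thick: the plane's resting place. Origin at the centre of its underside; its top is 12 mm above the origin.
- cradle: Wooden stacking cradle, fixed. Origin on the bench under the middle of the bottom row; flat bed 12 mm thick, 120 mm along x, y = -92 to +168 mm. A fixed cheek, 30 mm high above the bed, has its inner face at y = -66 mm; the sliding jaw is at the +y side. Both x ends are open. Blanks lie in it with their length along the cradle's x.
- jaw (a joint): Opening of the sliding jaw, in m, 0 to 0.062. The jaw runs along the cradle's y axis; its inner face is at cradle y = 64 mm + opening. Larger is more open (towards +y); with three blanks packed tight against the fixed cheek it stops at about 0.002. It stays where it is left and takes about 5 N to slide.
- jaw_grip (a point): Point in the dark wooden grip on top of the jaw, 62 mm above the bench, 15 mm outward (+y) of the jaw's inner face. The grip is a block 18 mm along the cradle's x, 26 mm along its y, 42 to 76 mm above the bench. The jaw is 30 mm thick (y), 116 mm long (x), its top 42 mm above the bench. Axes as the cradle's.
- glue: Yellow glue bottle, 60 mm across, 160 mm tall, standing beyond the cradle. Origin at the centre of its foot. Not part of the job.
- wax_tin: Plain steel tin, 84 mm across, 60 mm tall, standing beyond the cradle. Origin at the centre of its foot. Not part of the job.
- slot1 (a point): Where a blank's centre belongs in the finished pyramid: bottom row, next to the fixed cheek. Cradle x = 0, y = -44 mm, 34 mm above the bench; fixed to the cradle, axes as the cradle's.
- slot2 (a point): Where a blank's centre belongs in the finished pyramid: bottom row, middle. Cradle x = 0, y = 0 mm, 34 mm above the bench; fixed to the cradle, axes as the cradle's.
- slot3 (a point): Where a blank's centre belongs in the finished pyramid: bottom row, next to the jaw. Cradle x = 0, y = 44 mm, 34 mm above the bench; fixed to the cradle, axes as the cradle's.
- slot4 (a point): Where a blank's centre belongs in the finished pyramid: second layer, in the gap between slots 1 and 2. Cradle x = 0, y = -22 mm, 72.1 mm above the bench; fixed to the cradle, axes as the cradle's.
- slot5 (a point): Where a blank's centre belongs in the finished pyramid: second layer, in the gap between slots 2 and 3. Cradle x = 0, y = 22 mm, 72.1 mm above the bench; fixed to the cradle, axes as the cradle's.
- slot6 (a point): Where a blank's centre belongs in the finished pyramid: top, in the gap between slots 4 and 5. Cradle x = 0, y = 0 mm, 110.2 mm above the bench; fixed to the cradle, axes as the cradle's.
Things that resemble listed ones, but are neither listed nor needed, are in the scene too. Leave any yellow look-alike of the blank1 alone. What is shaped like the blank2 but purple is not meant.

How it is judged:
On the way, in this order (a step that is already met when the one before it is completed fails the run):
1. the block plane stands on its sole on the white board (x of plane in the frame of board between -0.05 and 0.05 m and y of plane in the frame of board between -0.05 and 0.05 m and z of plane in the frame of board between 0.007 and 0.017 m and angle between plane's own z axis and vertical below 0.08 rad), for 0.2 s.
2. three blanks lie in the bottom row and the jaw is snug against them, with nothing on top yet (distance between any of blank1, blank2, blank3, blank4, blank5, blank6 and slot1 below 0.015 m and distance between any of blank1, blank2, blank3, blank4, blank5, blank6 and slot2 below 0.015 m and distance between any of blank1, blank2, blank3, blank4, blank5, blank6 and slot3 below 0.015 m and value of joint jaw below 0.007 m and not (distance between blank1 and slot4 below 0.015 m) and not (distance between blank1 and slot5 below 0.015 m) and not (distance between blank2 and slot4 below 0.015 m) and not (distance between blank2 and slot5 below 0.015 m) and not (distance between blank3 and slot4 below 0.015 m) and not (distance between blank3 and slot5 below 0.015 m) and not (distance between blank4 and slot4 below 0.015 m) and not (distance between blank4 and slot5 below 0.015 m) and not (distance between blank5 and slot4 below 0.015 m) and not (distance between blank5 and slot5 below 0.015 m) and not (distance between blank6 and slot4 below 0.015 m) and not (distance between blank6 and slot5 below 0.015 m)), for 0.2 s.
At the end, for the whole second after the job is handed in: Plane level on its sole on the board, its centre within 50 mm of the board's in x and y; jaw opening under 7 mm; slots 1 to 3 filled; every blank present at rest within 15 mm of a slot and 0.2 rad of the cradle's x (all of step 1 and value of joint jaw below 0.007 m and distance between any of blank1, blank2, blank3, blank4, blank5, blank6 and slot1 below 0.015 m and distance between any of blank1, blank2, blank3, blank4, blank5, blank6 and slot2 below 0.015 m and distance between any of blank1, blank2, blank3, blank4, blank5, blank6 and slot3 below 0.015 m and (distance between blank1 and slot1 below 0.015 m or distance between blank1 and slot2 below 0.015 m or distance between blank1 and slot3 below 0.015 m or distance between blank1 and slot4 below 0.015 m or distance between blank1 and slot5 below 0.015 m or distance between blank1 and slot6 below 0.015 m) and angle between the x axis of each of blank1, blank2, blank3, blank4, blank5, blank6 and the x axis of cradle, either way round below 0.2 rad and linear speed of each of blank1, blank2, blank3, blank4, blank5, blank6 below 0.02 m/s and (distance between blank2 and slot1 below 0.015 m or distance between blank2 and slot2 below 0.015 m or distance between blank2 and slot3 below 0.015 m or distance between blank2 and slot4 below 0.015 m or distance between blank2 and slot5 below 0.015 m or distance between blank2 and slot6 below 0.015 m) and (distance between blank3 and slot1 below 0.015 m or distance between blank3 and slot2 below 0.015 m or distance between blank3 and slot3 below 0.015 m or distance between blank3 and slot4 below 0.015 m or distance between blank3 and slot5 below 0.015 m or distance between blank3 and slot6 below 0.015 m) and (distance between blank4 and slot1 below 0.015 m or distance between blank4 and slot2 below 0.015 m or distance between blank4 and slot3 below 0.015 m or distance between blank4 and slot4 below 0.015 m or distance between blank4 and slot5 below 0.015 m or distance between blank4 and slot6 below 0.015 m) and (distance between blank5 and slot1 below 0.015 m or distance between blank5 and slot2 below 0.015 m or distance between blank5 and slot3 below 0.015 m or distance between blank5 and slot4 below 0.015 m or distance between blank5 and slot5 below 0.015 m or distance between blank5 and slot6 below 0.015 m) and (distance between blank6 and slot1 below 0.015 m or distance between blank6 and slot2 below 0.015 m or distance between blank6 and slot3 below 0.015 m or distance between blank6 and slot4 below 0.015 m or distance between blank6 and slot5 below 0.015 m or distance between blank6 and slot6 below 0.015 m)); the robot touches nothing.
It fails at once if the glue bottle or the tin is knocked over (angle between any of glue, wax_tin's own z axis and vertical above 0.6 rad).
Of blank1, blank2, blank3, blank4, blank5, blank6 only 4 to 6 are there at a start; the rules pass over those that are not, and their reading is None.
At some moment in a run one of plane may be knocked a few centimetres aside while the robot is not near it.
Once in a run the grip may slacken for a moment while it holds something.
It also fails if it takes over 210 s, if anything falls off the work surface, if the arm or the gripper's body presses on something with over 40 N, if the wrist force passes 120 N, or if a joint passes its speed limit or range.

### The arm

A 6-joint arm with a two-finger parallel gripper is mounted at the origin on the work surface. World frame = base frame: x ahead of the robot, y to its left, z up, the work surface at z = 0. Lengths are in m, angles in rad, forces in N, time in s.
With the tool pointing down it reaches from about 0.325 to 0.9 m from the base axis. Payload 6.1 kg.
Tool frame: the origin (TCP) lies midway between the tips of the shut fingers; the grasp point (between the pads) lies 19 mm behind it; z points along the fingers, y is the line along which they close (so a half turn about z gives the same grasp; the last joint's range is limited). The gripper opens to 85 mm and grips with 20 to 120 N. Pads are 22 mm wide; open, the fingers measure 114 mm over their backs; the gripper's body (76 mm by 85 mm) begins 54 mm behind the grasp point. The pads swing forward as they close: fully open they stand 13 mm farther back than shut.
Start: joints at [0.999, 0.22, 1.526, -0, 1.395, -0.126], TCP at [0.269, 0.564, 0.231] pointing down, gripper open.
Joint ranges: [-2.98, 2.98], [-0.91, 2.08], [0.09, 2.57], [-1.24, 4.39], [0.2, 2.65], [-2.68, 2.68]. Speed limits (rad/s): [2.57, 2.57, 3.01, 3.14, 3.14, 3.14].

### API

Orientations are given as [roll, pitch, yaw] about the fixed x, y, z axes, in that order (R = Rz(yaw) Ry(pitch) Rx(roll)).
In Python, from plant import movep, move_l, set_joints, gripper_to, hold, inverse_kinematics, observe, get_image, get_calibration, Unreachable, job_done gives the robot as it stands. Calls block until the motion is done:
- movep(position, orientation): joint-space move of the TCP to a pose.
- move_l(position, feed=0.15, rotation=None, max_force=None): straight line of the TCP; rotation=None keeps the orientation; feed is the mean speed in m/s. With max_force (N) it stops when the force on the tool has changed by that much, and returns True; else False.
- set_joints(angles): joint-space move.
- gripper_to(opening, f_grip=None): finger opening in m; f_grip is the grip in N (None keeps the last); returns when the fingers have stopped.
- hold(seconds).
- inverse_kinematics(position, orientation): joint angles nearest the present ones, or None.
- observe(): the state.
- get_image(name): name is "scene" or "side" or "wrist"; returns (picture, depth): 420x560x3 uint8, red, green, blue; 420x560 float32, m along the optical axis (not along the pixel's ray), 0 where there is no reading.
- get_calibration(name): a dict with "intrinsics" (3x3 intrinsics, pixels), "world_from_camera" (4x4, takes a point from camera to world coordinates). Camera axes: x right, y down, z forward; pixel columns grow to the right and rows downward; lengths in m; the calibration is good to about 2 mm. A picture is of the moment at which its call begins: read the wrist's pose just before it. get_calibration takes no time and is no camera call; for the wrist camera it gives the pose at the moment of the call.
A pose or a line that the arm cannot do raises Unreachable and nothing moves.
- job_done(): hands the job in; it is judged then, once.
The state is a dict: "time_s": time; "q": joint angles; "joint_velocities": joint speeds; "joint_torque": joint torques, N m; "eef_pos": TCP position; "tcp_rot": TCP orientation; "ft_force": force on the tool from outside, world axes, zero at the start; "torque": the same for the moment, N m; "opening": finger opening in m; "grasp_force": force on a finger pad.
Only numpy, scipy, OpenCV 4.12 (cv2) and the standard library are available. Lean on these libraries where they do the work, as an engineer would, in place of code of your own. Each camera call takes 0.05 s, during which the arm holds its last target. There are 200 camera calls.

## Working session

There is one attempt and no reset: what is moved stays moved. The work goes in short steps, each a Python script; the robot and the scene stay as the last script left them, time stands still between calls to the robot, and variables do not carry over. Pictures are saved under pics/ and viewed, at most 14 in all, crops included, and the job is handed in when it is done.

```bash
ls; mkdir -p pics
python3 - <<'E'
from plant import *
import cv2, numpy as np
for n in ["scene","side"]:
    p,d=get_image(n); cv2.imwrite(f"pics/{n}0.png",p[:,:,::-1]); np.save(f"pics/{n}0.npy",d)
    c=get_calibration(n); print(n,np.round(c["intrinsics"],1).tolist(),np.round(c["world_from_camera"],3).tolist())
print(observe())
E
```

```text
pics
scene [[453.4, 0.0, 269.7], [0.0, 453.4, 211.4], [0.0, 0.0, 1.0]] [[-0.671, 0.535, -0.513, 1.064], [0.742, 0.496, -0.451, 0.436], [0.013, -0.684, -0.73, 0.862], [0.0, 0.0, 0.0, 1.0]]
side [[476.9, 0.0, 280.8], [0.0, 476.9, 210.3], [0.0, 0.0, 1.0]] [[0.947, -0.224, 0.231, 0.234], [-0.322, -0.687, 0.652, -0.9], [0.012, -0.691, -0.722, 1.053], [0.0, 0.0, 0.0, 1.0]]
{'time_s': 0.1, 'q': array([ 9.98916628e-01,  2.21175177e-01,  1.52751918e+00, -6.39295074e-05,
        1.39473432e+00, -1.26061994e-01]), 'joint_velocities': array([-0.00045233, -0.00171931, -0.00257914, -0.00043594, -0.00179618,
        0.00152571]), 'joint_torque': array([ 9.75164367e-04, -4.98241246e+01, -3.90547800e+01, -3.55400252e-04,
        5.68140065e-03, -2.25181554e-05]), 'eef_pos': array([0.26918731, 0.56342742, 0.23027947]), 'tcp_rot': array([-3.13976328e+00, -1.68419493e-04,  2.69578605e+00]), 'ft_force': array([-0.2594379 ,  0.0888779 ,  0.22215081]), 'torque': array([0.01539578, 0.0328744 , 0.01468986]), 'grasp_force': 0.0, 'opening': 0.08539631063289563}
```

View pics/scene0.png

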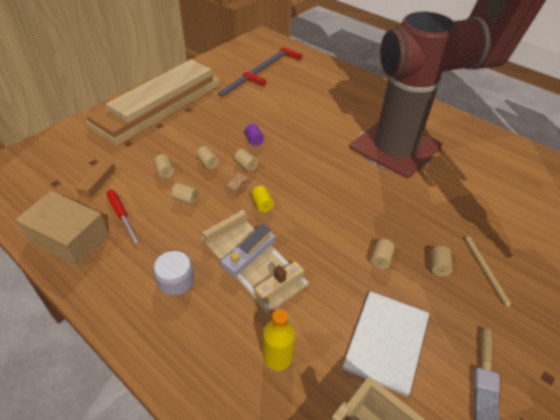

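View pics/side0.png

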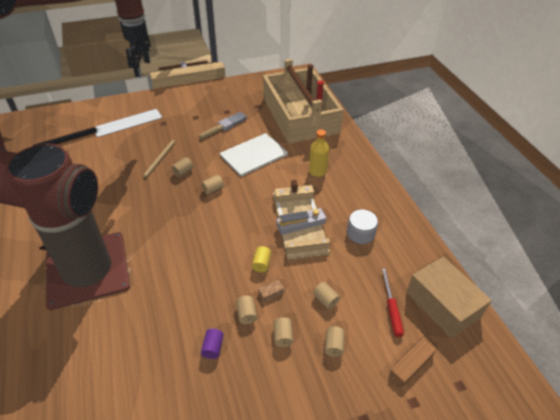

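The scene picture shows six tan blanks at pixels (164,167), (207,157), (245,160), (184,193), (383,254) and (441,261). The yellow look-alike is at (262,198) and the purple one at (254,134). The cradle holding the plane is at (250,255) with its jaw grip at (280,273), the board is at (388,342), the tin at (174,272) and the glue at (279,340). The side view agrees: cradle at (302,220), board at (253,154).

```bash
cat > h.py <<'E'
from plant import *
import numpy as np, cv2
def cloud(n, img=None):
    c=get_calibration(n); p,d=img if img else get_image(n)
    K,T=c["intrinsics"],c["world_from_camera"]
    v,u=np.mgrid[:d.shape[0],:d.shape[1]]
    X=np.stack([(u-K[0,2])/K[0,0]*d,(v-K[1,2])/K[1,1]*d,d],-1)@T[:3,:3].T+T[:3,3]
    X[d==0]=np.nan
    return p,X
def bev(px,x0,x1,y0,y1,s=0.001,zmax=0.25):
    """top view: image rows = x decreasing, cols = y decreasing"""
    H,W=int((x1-x0)/s),int((y1-y0)/s)
    im=np.zeros((H,W,3),np.uint8); z=np.full((H,W),-1.)
    for p,X in px:
        P=X.reshape(-1,3); C=p.reshape(-1,3)
        m=np.isfinite(P[:,2])&(P[:,0]>x0)&(P[:,0]<x1)&(P[:,1]>y0)&(P[:,1]<y1)&(P[:,2]<zmax)
        P,C=P[m],C[m]; o=np.argsort(P[:,2]); P,C=P[o],C[o]
        r=np.clip(((x1-P[:,0])/s).astype(int),0,H-1); c=np.clip(((y1-P[:,1])/s).astype(int),0,W-1)
        im[r,c]=C; z[r,c]=P[:,2]
    return im,z
E
python3 - <<'E'
from h import *
S=cloud("scene"); D=cloud("side")
def at(X,u,v): return np.nanmedian(X[v-2:v+3,u-2:u+3].reshape(-1,3),0)
for n,C,l in (("scene",S[1],[(164,167),(207,157),(245,160),(184,193),(383,254),(441,261),(262,198),(254,134),(237,184),(388,342),(174,272),(279,345),(280,273),(250,245)]),
  ("side",D[1],[(334,342),(283,333),(247,310),(327,295),(212,185),(181,168),(261,260),(212,343),(271,292),(253,154),(362,228),(319,160),(294,186),(302,222)])):
    print(n); [print(q,np.round(at(C,*q),3)) for q in l]
P=np.vstack([S[1].reshape(-1,3),D[1].reshape(-1,3)]); P=P[np.isfinite(P[:,0])]
for q in [(164,167),(207,157),(245,160),(184,193),(383,254),(441,261)]:
    c=at(S[1],*q)[:2]
    for i in range(3):
        m=(np.hypot(*(P[:,:2]-c).T)<.04)&(P[:,2]>.036)&(P[:,2]<.06); Q=P[m]; c=Q[:,:2].mean(0)
    w,V=np.linalg.eigh(np.cov(Q[:,:2].T)); (cx,cy),(a,b),t=cv2.minAreaRect(Q[:,:2].astype(np.float32))
    print(q,len(Q),np.round([cx,cy,a,b,t],3),"ang",np.degrees(np.arctan2(V[1,1],V[0,1])).round(1),np.round(np.sqrt(w),4),Q[:,2].max().round(4))
E
```

```text
scene
(164, 167) [ 0.558 -0.396  0.04 ]
(207, 157) [ 0.451 -0.34   0.041]
(245, 160) [ 0.386 -0.256  0.039]
(184, 193) [ 0.586 -0.28   0.039]
(383, 254) [0.41  0.208 0.043]
(441, 261) [0.336 0.316 0.042]
(262, 198) [ 0.465 -0.118  0.042]
(254, 134) [ 0.284 -0.317  0.04 ]
(237, 184) [ 0.457 -0.217  0.022]
(388, 342) [0.57  0.329 0.011]
(174, 272) [ 0.771 -0.092  0.059]
(279, 345) [0.763 0.199 0.104]
(280, 273) [0.627 0.084 0.075]
(250, 245) [ 0.603 -0.028  0.051]
side
(334, 342) [ 0.537 -0.43   0.044]
(283, 333) [ 0.433 -0.369  0.044]
(247, 310) [ 0.37  -0.283  0.045]
(327, 295) [ 0.572 -0.304  0.044]
(212, 185) [0.39  0.185 0.038]
(181, 168) [0.315 0.294 0.038]
(261, 260) [ 0.447 -0.147  0.044]
(212, 343) [ 0.269 -0.342  0.043]
(271, 292) [ 0.446 -0.238  0.022]
(253, 154) [0.561 0.317 0.014]
(362, 228) [ 0.745 -0.14   0.059]
(319, 160) [0.733 0.156 0.074]
(294, 186) [0.618 0.068 0.071]
(302, 222) [ 0.601 -0.05   0.04 ]
(164, 167) 491 [ 5.4500e-01 -4.1700e-01  6.1000e-02  3.7000e-02  6.4858e+01] ang 64.0 [0.0098 0.017 ] 0.0482
(207, 157) 460 [ 4.3700e-01 -3.5600e-01  6.2000e-02  3.9000e-02  7.5571e+01] ang 74.1 [0.0096 0.0171] 0.0503
(245, 160) 446 [ 3.7000e-01 -2.6800e-01  6.0000e-02  4.1000e-02  8.6469e+01] ang 84.0 [0.0098 0.017 ] 0.0489
(184, 193) 459 [ 0.576 -0.292  0.039  0.057 23.608] ang 108.7 [0.0099 0.0167] 0.051
(383, 254) 422 [ 0.395  0.199  0.06   0.037 19.153] ang -161.7 [0.0094 0.0172] 0.0492
(441, 261) 409 [ 0.319  0.311  0.06   0.037 29.325] ang -146.5 [0.009  0.0168] 0.0496
```

Run:
```python
from h import *
movep([0.53,0.0,0.34],[np.pi,0,np.pi/2])
c=get_calibration("wrist"); print(np.round(c["world_from_camera"],3).tolist(),np.round(c["intrinsics"],1).tolist())
p,X=cloud("wrist"); cv2.imwrite("pics/w1.png",p[:,:,::-1]); np.save("pics/w1.npy",X); 
D=cloud("side"); S=cloud("scene"); np.savez("pics/c1.npz",p=D[0],X=D[1],p2=S[0],X2=S[1])
print(observe()["eef_pos"],observe()["time_s"])
```

```text
[[1.0, 0.001, 0.001, 0.53], [0.001, -0.966, -0.259, 0.066], [0.001, 0.259, -0.966, 0.483], [0.0, 0.0, 0.0, 1.0]] [[324.2, 0.0, 280.1], [0.0, 324.2, 204.4], [0.0, 0.0, 1.0]]
[0.52998335 0.00073645 0.33979835] 2.6
```

View pics/w1.png

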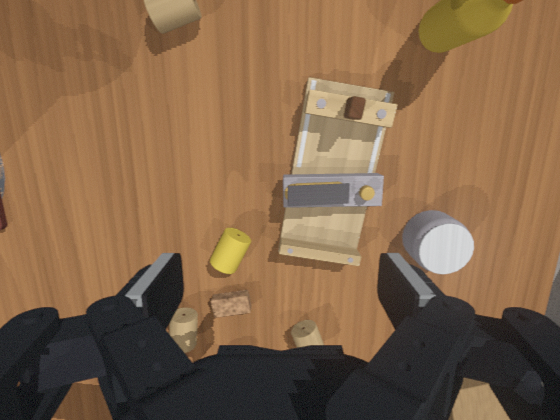

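The wrist view shows the plane at (333,191), lying almost along world x. The cheek is at the bottom around (320,253) and the jaw at the top around (350,108) with its grip at (355,107), so the cradle is turned about -8°. Next I'll measure the cradle, plane and board.

Run:
```python
from h import *
z=np.load("pics/c1.npz"); W=np.load("pics/w1.npy"); pw=cv2.imread("pics/w1.png")[:,:,::-1]
def rect(P,C,box,z0,z1,f=None):
    m=np.isfinite(P[:,0])&(P[:,0]>box[0])&(P[:,0]<box[1])&(P[:,1]>box[2])&(P[:,1]<box[3])&(P[:,2]>z0)&(P[:,2]<z1)
    if f is not None: m&=f(C.astype(int))
    if m.sum()<20: return None
    # morphological clean in a 1 mm raster
    Q=P[m]; g=np.zeros((800,1400),np.uint8); g[((Q[:,0]-box[0])*1000).astype(int),((Q[:,1]-box[2])*1000).astype(int)]=255
    g=cv2.morphologyEx(cv2.morphologyEx(g,cv2.MORPH_CLOSE,np.ones((7,7))),cv2.MORPH_OPEN,np.ones((7,7)))
    cs=cv2.findContours(g,cv2.RETR_EXTERNAL,cv2.CHAIN_APPROX_NONE)[0]
    if not cs: return None
    c=max(cs,key=cv2.contourArea); (a,b),(w,h),t=cv2.minAreaRect(c)
    p=cv2.boxPoints(((a,b),(w,h),t)); e=[p[1]-p[0],p[2]-p[1]]; e=max(e,key=np.linalg.norm); ang=np.degrees(np.arctan2(e[0],e[1])) # (x=row)
    ang=90-ang; ang=(ang+90)%180-90
    return np.round([b/1000+box[0],a/1000+box[2],max(w,h),min(w,h),ang,np.median(Q[:,2])*1000],3)
def wood(C): return (C[:,0]-C[:,2]>20)&(C.sum(1)>300)
def grey(C): return (abs(C[:,0]-C[:,2])<35)
for n,P,C in (("wrist",W,pw),("side",z["X"],z["p"]),("scene",z["X2"],z["p2"])):
    P=P.reshape(-1,3);C=C.reshape(-1,3)
    print(n,"cheek",rect(P,C,(.5,.72,-.16,-.075),.035,.05))
    print(n,"jaw",rect(P,C,(.5,.72,.02,.16),.035,.05))
    print(n,"grip",rect(P,C,(.5,.72,.02,.16),.066,.085))
    print(n,"plane",rect(P,C,(.45,.75,-.075,.04),.021,.032,grey))
    print(n,"plane top",rect(P,C,(.45,.75,-.075,.04),.046,.066))
    print(n,"board",rect(P,C,(.4,.75,.18,.5),.006,.02,lambda C:(C.min(1)>130)))
```

```text
wrist cheek [  0.589  -0.129 119.519  17.394 -80.676  42.306]
wrist jaw [  0.591   0.082  51.655  30.668 -80.838  43.08 ]
wrist grip [ 0.622  0.078 25.    19.     0.    76.531]
wrist plane None
wrist plane top [ 5.8300e-01 -3.4000e-02  8.4000e+01  2.9000e+01 -9.0000e+01  5.4507e+01]
wrist board None
side cheek [  0.586  -0.129 117.886  20.572 -79.695  41.794]
side jaw [ 5.8800e-01  8.0000e-02  5.2786e+01  3.1252e+01 -8.3660e+01  4.2965e+01]
side grip [6.1900e-01 7.4000e-02 2.0000e+01 1.4000e+01 0.0000e+00 7.5523e+01]
side plane None
side plane top [ 5.7900e-01 -3.6000e-02  8.2000e+01  3.1000e+01 -9.0000e+01  5.4203e+01]
side board [  0.562   0.323 189.832 133.881  72.269  13.188]
scene cheek [  0.589  -0.128 118.852  18.393 -80.811  40.822]
scene jaw [ 6.5300e-01  7.2000e-02  5.3211e+01  3.1257e+01 -8.2875e+01  4.1680e+01]
scene grip [ 0.622  0.078 24.    17.     0.    74.837]
scene plane None
scene plane top [ 5.8100e-01 -3.4000e-02  8.4000e+01  3.0000e+01 -9.0000e+01  5.2762e+01]
scene board [  0.564   0.324 192.901 130.523  72.408  11.264]
```

Run:
```python
from h import *
z=np.load("pics/c1.npz"); W=np.load("pics/w1.npy")
a=np.radians(-9.2); ux=np.array([np.cos(a),np.sin(a)]); uy=np.array([-ux[1],ux[0]])
O=np.array([.589,-.1285])+0.077*uy; print(O)
for n,P in (("wrist",W),("side",z["X"]),("scene",z["X2"])):
    P=P.reshape(-1,3); P=P[np.isfinite(P[:,0])]; x=(P[:,:2]-O)@ux; y=(P[:,:2]-O)@uy
    out=[]
    for yy in list(range(-106,-44,3))+list(range(95,185,4)):
        m=(abs(x)<.045)&(abs(y*1000-yy)<1.5); 
        out.append((yy,int(np.median(P[m,2])*1000) if m.sum() else None))
    print(n,out)
    # x extent of cheek and of jaw
    for y0,y1 in ((-.09,-.068),(.11,.145)):
        m=(y>y0)&(y<y1)&(P[:,2]>.037)&(P[:,2]<.047)&(abs(x)<.08); print(np.percentile(x[m],[1,99]).round(4))
```

```text
[ 0.60131085 -0.05249051]
wrist [(-106, 0), (-103, 0), (-100, None), (-97, None), (-94, None), (-91, None), (-88, None), (-85, 42), (-82, 42), (-79, 42), (-76, 42), (-73, 42), (-70, 30), (-67, 12), (-64, 12), (-61, 12), (-58, 12), (-55, 12), (-52, 12), (-49, 12), (-46, 12), (95, 12), (99, 12), (103, 12), (107, 12), (111, 12), (115, 12), (119, 43), (123, 43), (127, 43), (131, 44), (135, 44), (139, 43), (143, 43), (147, 42), (151, 12), (155, 12), (159, 12), (163, 12), (167, 0), (171, 0), (175, 0), (179, 0), (183, 0)]
[-0.0581  0.0595]
[-0.0565  0.0577]
side [(-106, 1), (-103, 0), (-100, 1), (-97, 1), (-94, 6), (-91, 11), (-88, 14), (-85, 28), (-82, 28), (-79, 43), (-76, 42), (-73, 41), (-70, 41), (-67, 39), (-64, None), (-61, None), (-58, None), (-55, None), (-52, None), (-49, None), (-46, 17), (95, 12), (99, 13), (103, 12), (107, 13), (111, 12), (115, 28), (119, 31), (123, 44), (127, 44), (131, 46), (135, 43), (139, 45), (143, 43), (147, 41), (151, 40), (155, None), (159, None), (163, None), (167, None), (171, None), (175, None), (179, None), (183, None)]
[-0.0609  0.0564]
[-0.059   0.0541]
scene [(-106, None), (-103, None), (-100, None), (-97, None), (-94, None), (-91, None), (-88, None), (-85, 40), (-82, 41), (-79, 41), (-76, 40), (-73, 40), (-70, 26), (-67, 18), (-64, 11), (-61, 10), (-58, 11), (-55, 11), (-52, 11), (-49, 10), (-46, 10), (95, 11), (99, 11), (103, None), (107, None), (111, None), (115, 40), (119, 41), (123, 42), (127, 43), (131, 43), (135, 42), (139, 42), (143, 44), (147, 26), (151, 12), (155, 11), (159, 11), (163, 8), (167, 0), (171, 0), (175, 0), (179, 0), (183, -1)]
[-0.0581  0.0583]
[-0.0568  0.057 ]
```

```bash
cat >> h.py <<'E'
O=np.array([.601,-.056]); CA=np.radians(-9.2)
ux=np.array([np.cos(CA),np.sin(CA)]); uy=np.array([-ux[1],ux[0]])
def cr(x,y): return O+x*ux+y*uy
def rot(p,yaw):
    """tool down, of the two equivalent yaws the one with the small last joint"""
    q1=np.arctan2(p[1],p[0])
    best=min((yaw+k*np.pi for k in (-1,0,1,2)),key=lambda a:abs((q1+np.pi/2-a+np.pi)%(2*np.pi)-np.pi))
    return [np.pi,0,(best+np.pi)%(2*np.pi)-np.pi]
def over(p,yaw,z): movep([p[0],p[1],z],rot(p,yaw))
def lin(p,z,feed=.15,mf=None): return move_l([p[0],p[1],z],feed=feed,max_force=mf)
def st(): o=observe(); print("t%.1f"%o["time_s"],np.round(o["eef_pos"],4),"op %.4f gf %.1f"%(o["opening"],o["grasp_force"]),np.round(o["ft_force"],1))
E
python3 - <<'E'
from h import *
p=np.array([.605,-.035])
over(p,np.radians(.5),.16); st()
print(lin(p,.06)); print(lin(p,.013,.05,10)); st()
gripper_to(.03,80); st()
lin(p,.05,.05); st()
img=get_image("wrist"); cv2.imwrite("pics/w2.png",img[0][:,:,::-1])
E
```

```text
t4.0 [ 0.6053 -0.0349  0.1605] op 0.0853 gf 0.0 [ 0.4 -0.2  0.1]
False
False
t5.9 [ 0.6054 -0.0351  0.0134] op 0.0853 gf 0.0 [-0.1 -0.5  0.3]
t6.3 [ 0.6056 -0.0351  0.0137] op 0.0427 gf 84.9 [ 0.9 -0.4  3.8]
t7.2 [ 0.6047 -0.035   0.0498] op 0.0423 gf 83.8 [ 0.5  0.5 -5.3]
```

View pics/w2.png

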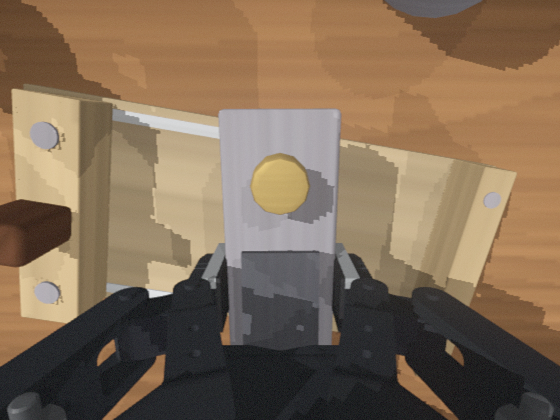

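The plane is gripped across its sides near mid-length, square and clear of the bed, with its knob at (280,183). Now I'll carry it to the board.

Run:
```python
from h import *
p=np.array([.605,-.035]); b=np.array([.563,.3235])
lin(p,.2,.25); st()
over(b,np.radians(17.7),.2); st()
lin(b,.04); print(lin(b,.011,.03,6)); st()
gripper_to(.075,80); st()
lin(b,.12); st()
over([.50,.20],1.57+np.radians(-9.2),.33)
p_,X=cloud("wrist"); cv2.imwrite("pics/w3.png",p_[:,:,::-1]); np.save("pics/w3.npy",X); st()
```

```text
t8.0 [ 0.6039 -0.0348  0.1981] op 0.0426 gf 83.9 [-0.2 -0.1 -5.4]
t10.4 [0.5631 0.3231 0.1997] op 0.0427 gf 83.6 [ 0.4 -0.5 -5.2]
True
t12.5 [0.5627 0.3233 0.0137] op 0.0426 gf 84.8 [0.1 0.1 5.4]
t12.9 [0.5603 0.3224 0.0112] op 0.0749 gf 0.0 [-0.7  0.3 -0.2]
t13.8 [0.5622 0.3232 0.1188] op 0.0751 gf 0.0 [-0.1  0.1 -0.3]
t15.5 [0.4998 0.2001 0.3291] op 0.0751 gf 0.0 [0.2 0.3 0.4]
```

View pics/w3.png

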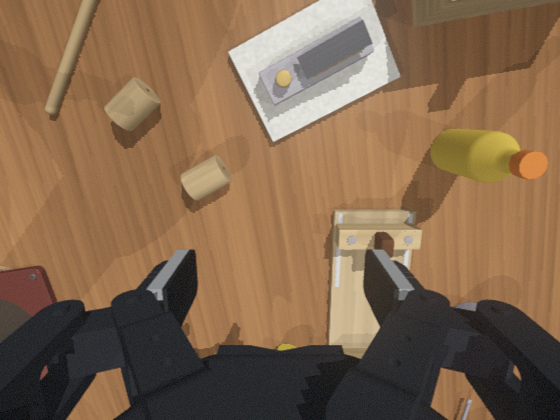

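The picture shows the plane flat and central on the board at (315,65), and two blanks at (134,104) and (206,177). Next I'll pick the first blank, using a close-up wrist measurement.

```bash
cat >> h.py <<'E'
def find(c,zc=.022,r=.05):
    """blank near c from a wrist depth picture: centre, axis angle, size of its upper band"""
    p,X=cloud("wrist"); P=X.reshape(-1,3); C=p.reshape(-1,3).astype(int)
    m=np.isfinite(P[:,0])&(np.hypot(P[:,0]-c[0],P[:,1]-c[1])<r)&(P[:,2]>zc+.010)&(P[:,2]<zc+.03)&(C[:,0]-C[:,2]>15)&(C.min(1)>35)
    Q=P[m,:2]; mu=Q.mean(0); Q=Q[np.hypot(*(Q-mu).T)<.037]; mu=Q.mean(0)
    w,V=np.linalg.eigh(np.cov(Q.T)); e=V[:,1]; f=V[:,0]
    a,b=(Q-mu)@e,(Q-mu)@f; A=np.percentile(a,[1,99]); B=np.percentile(b,[1,99])
    return mu+e*A.mean()+f*B.mean(),np.arctan2(e[1],e[0]),np.round([np.ptp(A),np.ptp(B),len(Q)],4)
def pick(c,ang):
    ang=np.radians(ang); gripper_to(.078,50)
    over(c,ang+np.pi/2,.17)
    c2,a2,s=find(c); print("found",c2.round(4),np.degrees(a2).round(1),s,"est",c,np.degrees(ang).round(1))
    if np.hypot(*(c2-c))>.03 or not .048<s[0]<.064: raise SystemExit("doubtful")
    over(c2,a2+np.pi/2,.09); print(lin(c2,.005,.06,8)); st()
    gripper_to(.045,50); st(); lin(c2,.16,.15); st()
def place(x,y,z,dz=.05,mf=4):
    """centre of the blank to cradle x,y and height z"""
    p=cr(x,y); over(p,CA+np.pi/2,z+dz+.03); lin(p,z-.005,.12)
    o=observe(); print("held",o["opening"].round(4),o["grasp_force"].round(1))
    hit=lin(p,z-.017-.004,.02,mf); print("hit",hit); st()
    gripper_to(.070); lin(p,z+dz+.03,.15); st()
E
python3 - <<'E'
from h import *
pick([.395,.199],18.5); place(0,-.043,.034)
p,X=cloud("wrist"); cv2.imwrite("pics/w4.png",p[:,:,::-1])
print(find(cr(0,-.043),.034))
E
```

```text
found [0.3952 0.2011] -160.0 [5.46e-02 3.79e-02 2.72e+03] est [0.395, 0.199] 18.5
False
t18.5 [0.3956 0.2012 0.0054] op 0.0783 gf 0.0 [ 0.  -0.2  0.2]
t18.8 [0.3957 0.2012 0.0055] op 0.0553 gf 52.8 [-0.3 -0.6  3.6]
t20.0 [0.3944 0.2008 0.1588] op 0.0555 gf 52.9 [ 1.  -0.8 -0.3]Traceback (most recent call last):
  File "<stdin>", line 2, in <module>
  File "h.py", line 50, in place
    o=observe(); print("held",o["opening"].round(4),o["grasp_force"].round(1))
                              ^^^^^^^^^^^^^^^^^^
AttributeError: 'float' object has no attribute 'round'
```

```bash
sed -i 's/print("held",.*/st()/' h.py; sed -i 's/; st(); st()$/; st()/' h.py
python3 - <<'E'
from h import *
place(0,-.043,.034)
p,X=cloud("wrist"); cv2.imwrite("pics/w4.png",p[:,:,::-1])
print(find(cr(0,-.043),.034),cr(0,-.044))
E
```

```text
t23.5 [ 0.5946 -0.0986  0.0294] op 0.0552 gf 53.0 [ 0.6 -0.7 -0.6]
hit True
t24.1 [ 0.5942 -0.0985  0.0175] op 0.0551 gf 53.3 [-0.8  0.2  4.5]
t25.2 [ 0.5934 -0.0983  0.1131] op 0.0698 gf 0.0 [-1.3  0.  -0.2]
(array([ 0.59493298, -0.09810309]), np.float64(2.986639985695394), array([5.460e-02, 3.800e-02, 4.622e+03])) [ 0.59396523 -0.099434  ]
```

View pics/w4.png

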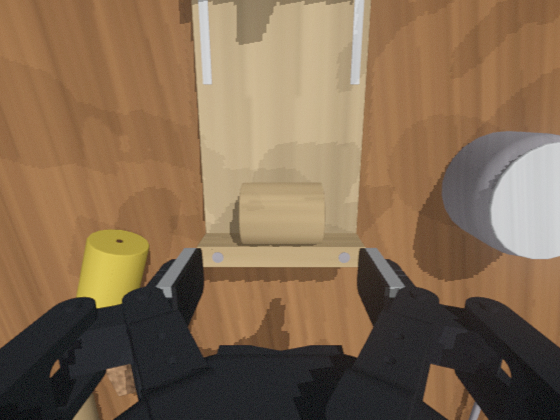

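The blank lies against the cheek at (282,213), centred and square. On to the next two.

Run:
```python
from h import *
pick([.319,.311],32); place(0,.002,.034)
print(find(cr(0,.002),.034),cr(0,0))
pick([.576,-.292],109); place(0,.048,.034)
over(cr(0,.02),CA+np.pi/2,.22)
p,X=cloud("wrist"); cv2.imwrite("pics/w5.png",p[:,:,::-1]); st()
```

```text
found [0.3202 0.3128] -148.7 [5.470e-02 3.790e-02 2.763e+03] est [0.319, 0.311] 32.0
False
t29.4 [0.3206 0.3131 0.0054] op 0.0781 gf 0.0 [ 0.6 -0.7  0.3]
t29.7 [0.3207 0.3131 0.0055] op 0.0554 gf 52.8 [0.2 0.2 4. ]
t30.9 [0.3196 0.3124 0.1589] op 0.0552 gf 52.9 [-0.1  0.2 -0.4]
t33.5 [ 0.602  -0.0541  0.0298] op 0.0558 gf 52.9 [0.4 0.7 0.1]
hit True
t34.1 [ 0.6014 -0.0541  0.0176] op 0.0554 gf 53.2 [-0.8  1.1  4.8]
t35.1 [ 0.6006 -0.0538  0.113 ] op 0.0704 gf 0.0 [ 0.9  0.5 -0.7]
(array([ 0.59984536, -0.06795717]), np.float64(1.4292908959246045), array([6.520e-02, 5.390e-02, 7.127e+03])) [ 0.601 -0.056]
found [ 0.5784 -0.2928] 110.1 [5.480e-02 3.790e-02 2.773e+03] est [0.576, -0.292] 109.0
False
t38.5 [ 0.5787 -0.2931  0.0056] op 0.0777 gf 0.0 [-0.6 -0.   0.2]
t38.8 [ 0.5788 -0.2931  0.0056] op 0.0552 gf 53.0 [0.5 0.5 2.5]
t40.0 [ 0.5776 -0.2923  0.1585] op 0.0555 gf 52.9 [-0.1 -0.1 -1.7]
t41.9 [ 0.6094 -0.0089  0.0298] op 0.0557 gf 52.9 [0.  0.3 0.4]
hit True
t42.5 [ 0.6087 -0.0086  0.0176] op 0.0555 gf 53.3 [-0.5  0.   4.4]
t43.6 [ 0.6079 -0.0085  0.113 ] op 0.0700 gf 0.0 [ 0.   0.1 -0.1]
t44.2 [ 0.6033 -0.0361  0.2183] op 0.0702 gf 0.0 [ 1.  -0.5 -1.2]
```

View pics/w5.png

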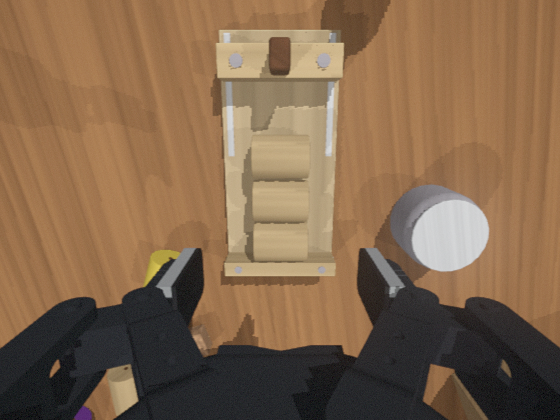

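Three blanks lie in a row at (280,158), (280,202) and (280,243), with the jaw grip at (280,55). Now I'll slide the jaw.

Run:
```python
from h import *
g=cr(0,.1355); gripper_to(.045)
over(g,CA+np.pi/2,.14); print(lin(g,.050,.06,8)); st()
gripper_to(.01,60); st()
e=cr(0,.0775); print("stop",lin(e,.050,.03,16)); st()
q=observe()["eef_pos"][:2]; print("cradle",(q-O)@ux,(q-O)@uy)
gripper_to(.045); q=observe()["eef_pos"][:2]; lin(q,.15); 
over(cr(0,.02),CA+np.pi/2,.22); hold(.2)
p,X=cloud("wrist"); cv2.imwrite("pics/w6.png",p[:,:,::-1]); st()
P=X.reshape(-1,3); m=np.isfinite(P[:,0]); P=P[m]; d=P[:,:2]-O; x,y=d@ux,d@uy
k=(abs(x)<.04)&(P[:,2]>.07)&(P[:,2]<.082)&(y>.03)&(y<.16); print("grip y",np.percentile(y[k],[2,50,98]))
for yy in range(-72,112,4):
    k=(abs(x)<.02)&(abs(y*1000-yy)<1.5); print(yy,(P[k,2].mean()*1000).round(0) if k.any() else None,end="; ")
```

```text
False
t46.8 [0.623  0.0778 0.0505] op 0.0453 gf 0.0 [ 0.3 -0.7  0.2]
t47.2 [0.6221 0.0779 0.0505] op 0.0169 gf 60.4 [-5.3  0.8  6.1]
stop False
t49.3 [0.6134 0.0241 0.0505] op 0.0170 gf 60.3 [-1.9 14.1  4.1]
cradle -0.0005498449105285717 0.08109881447729811
t51.2 [ 0.6033 -0.0354  0.218 ] op 0.0449 gf 0.0 [ 0.6 -0.2 -0. ]
grip y [0.06901327 0.08155595 0.09381372]
-72 42.0; -68 42.0; -64 43.0; -60 50.0; -56 52.0; -52 54.0; -48 55.0; -44 56.0; -40 55.0; -36 55.0; -32 53.0; -28 50.0; -24 43.0; -20 42.0; -16 50.0; -12 52.0; -8 55.0; -4 56.0; 0 56.0; 4 56.0; 8 55.0; 12 53.0; 16 50.0; 20 43.0; 24 43.0; 28 59.0; 32 300.0; 36 283.0; 40 311.0; 44 56.0; 48 56.0; 52 55.0; 56 53.0; 60 49.0; 64 43.0; 68 49.0; 72 62.0; 76 60.0; 80 60.0; 84 60.0; 88 57.0; 92 62.0; 96 41.0; 100 12.0; 104 12.0; 108 12.0;
```

View pics/w6.png

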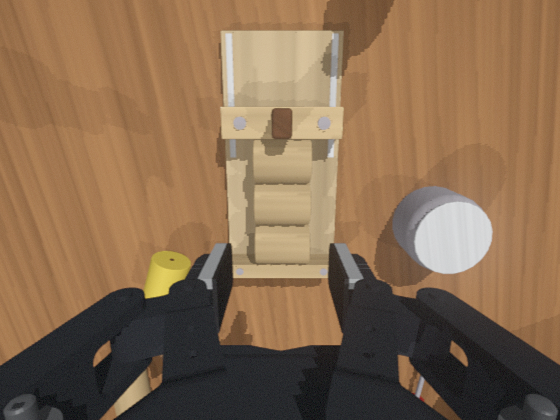

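The jaw is snug: its grip is at cradle y = 81.5 mm, so the opening is about 2.5 mm, and the three blanks touch. Now the second layer.

Run:
```python
from h import *
pick([.545,-.417],64); place(0,-.0215,.0721)
pick([.437,-.356],74); place(0,.0225,.0721)
over(cr(0,.02),CA+np.pi/2,.26)
p,X=cloud("wrist"); cv2.imwrite("pics/w7.png",p[:,:,::-1]); st()
```

```text
found [ 0.5472 -0.4188] 65.0 [5.450e-02 3.780e-02 2.741e+03] est [0.545, -0.417] 64.0
False
t55.1 [ 0.5475 -0.4191  0.0056] op 0.0779 gf 0.0 [-1.1 -0.6  0.3]
t55.4 [ 0.5476 -0.4191  0.0057] op 0.0555 gf 53.2 [-0.3  0.1  2.6]
t56.6 [ 0.5465 -0.4181  0.1584] op 0.0555 gf 53.0 [-0.4 -0.2 -0.2]
t58.7 [ 0.5983 -0.0775  0.0679] op 0.0554 gf 52.9 [-0.8  1.1 -0. ]
hit True
t59.3 [ 0.5977 -0.077   0.0561] op 0.0553 gf 53.3 [-0.5  0.4  4. ]
t60.4 [ 0.5969 -0.0771  0.1511] op 0.0699 gf 0.0 [-0.4  0.7 -1.1]
found [ 0.4387 -0.3572] 75.8 [5.480e-02 3.790e-02 2.758e+03] est [0.437, -0.356] 74.0
False
t63.9 [ 0.439  -0.3575  0.0055] op 0.0781 gf 0.0 [ 0.3  0.3 -0.1]
t64.2 [ 0.4391 -0.3576  0.0056] op 0.0554 gf 52.8 [ 0.4 -0.7  2.4]
t65.4 [ 0.4381 -0.3566  0.1587] op 0.0556 gf 52.8 [-0.4  0.5 -1.5]
t67.6 [ 0.6051 -0.0342  0.0678] op 0.0552 gf 53.0 [ 0.4 -0.2 -0.5]
hit True
t68.1 [ 0.6046 -0.0331  0.0611] op 0.0553 gf 53.0 [-0.2  0.2 -0.6]
t69.1 [ 0.604  -0.0337  0.1512] op 0.0699 gf 0.0 [ 0.3 -0.1 -0.4]
t69.7 [ 0.6034 -0.0361  0.2584] op 0.0698 gf 0.0 [-0.3  1.2  0.2]
```

View pics/w7.png

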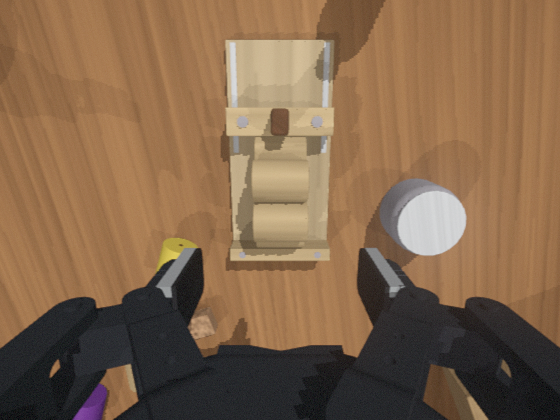

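Two blanks sit in the second layer at (280,181) and (280,223). I'll check the heights, then place the last one.

```bash
cat >> h.py <<'E'
def profile():
    p,X=cloud("wrist"); P=X.reshape(-1,3); P=P[np.isfinite(P[:,0])]; d=P[:,:2]-O; x,y=d@ux,d@uy
    for yy in range(-64,104,4):
        k=(abs(x)<.02)&(abs(y*1000-yy)<1.5)&(P[:,2]<.16); print(yy,int(np.median(P[k,2])*1000) if k.any() else None,end="; ")
    print()
E
python3 - <<'E'
from h import *
profile()
pick([.370,-.268],84); place(0,.001,.1102)
over(cr(0,.02),CA+np.pi/2,.30); hold(.3); profile()
p,X=cloud("wrist"); cv2.imwrite("pics/w8.png",p[:,:,::-1]); st()
over([.48,.2],CA+np.pi/2,.33); p,X=cloud("wrist"); cv2.imwrite("pics/w9.png",p[:,:,::-1])
S=get_image("side")[0]; cv2.imwrite("pics/s9.png",cv2.resize(S[110:380,130:410,::-1],None,fx=2,fy=2))
E
python3 -c "
import cv2,numpy as np
cv2.imwrite('pics/c9.png',np.hstack([cv2.resize(cv2.imread('pics/w8.png'),(400,300)),cv2.resize(cv2.imread('pics/w9.png'),(400,300))]))"
```

```text
-64 40; -60 49; -56 52; -52 54; -48 None; -44 None; -40 83; -36 89; -32 91; -28 93; -24 93; -20 94; -16 93; -12 91; -8 89; -4 85; 0 77; 4 84; 8 88; 12 91; 16 93; 20 93; 24 94; 28 93; 32 92; 36 89; 40 84; 44 72; 48 55; 52 54; 56 52; 60 49; 64 43; 68 43; 72 44; 76 75; 80 74; 84 73; 88 59; 92 44; 96 42; 100 12; 
found [ 0.3719 -0.2698] 84.8 [5.44e-02 3.82e-02 2.74e+03] est [0.37, -0.268] 84.0
False
t73.3 [ 0.3722 -0.2701  0.0054] op 0.0776 gf 0.0 [ 0.4  0.5 -0.6]
t73.6 [ 0.3723 -0.2702  0.0055] op 0.0554 gf 52.8 [-0.8  1.1  3.9]
t74.8 [ 0.3713 -0.2692  0.1588] op 0.0555 gf 52.8 [-0.   0.2 -0.4]
t76.9 [ 0.6018 -0.0553  0.1061] op 0.0558 gf 52.9 [-0.4 -0.4 -0.3]
hit True
t77.5 [ 0.6012 -0.0549  0.0937] op 0.0554 gf 53.3 [1.1 0.4 3.7]
t78.5 [ 0.6005 -0.0549  0.1891] op 0.0700 gf 0.0 [-0.4 -0.1  0.2]
-64 40; -60 49; -56 52; -52 54; -48 None; -44 None; -40 83; -36 89; -32 91; -28 93; -24 None; -20 120; -16 125; -12 128; -8 130; -4 131; 0 132; 4 131; 8 131; 12 128; 16 125; 20 118; 24 94; 28 93; 32 91; 36 89; 40 84; 44 72; 48 55; 52 54; 56 52; 60 49; 64 44; 68 43; 72 44; 76 75; 80 44; 84 75; 88 73; 92 75; 96 42; 100 12; 
t79.5 [ 0.6038 -0.0363  0.2989] op 0.0702 gf 0.0 [ 0.7 -0.1 -0.9]
```

View pics/c9.png

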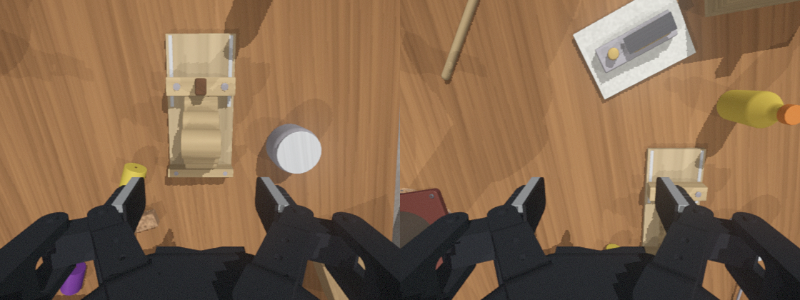

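View pics/s9.png

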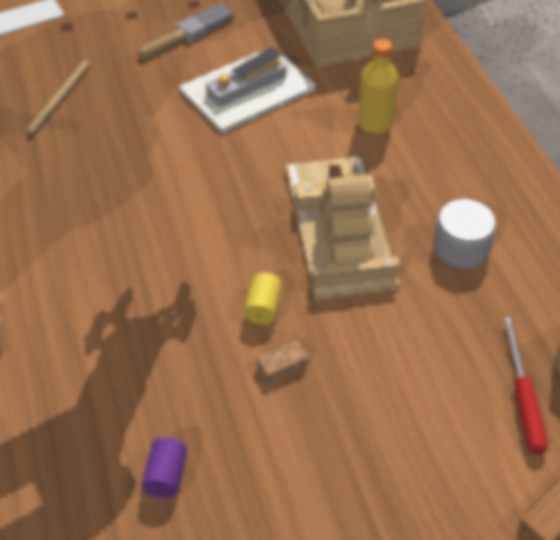

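The whole pyramid is stacked: ridges at 56, 94 and 132 mm, centred on the slots. The jaw is still snug, and the plane is central on the board and unmoved. The robot touches nothing, so I'm handing it in.

```bash
python3 -c "
from h import *
st(); print(job_done())"
```

```text
t80.6 [0.4807 0.1988 0.3296] op 0.0699 gf 0.0 [ 0.5 -0.8 -0.4]
the job is handed in; nothing more can be done
None
```

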